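Check the stall scale and nest the jars in their wooden cups

ROBOT

A 7-joint arm with a two-finger parallel gripper is mounted at the origin on the work surface. World frame = base frame: x ahead of the robot, y to its left, z up, the work surface at z = 0. Lengths are in m, angles in rad, forces in N, time in s.
With the tool pointing down it reaches from about 0.425 to 0.925 m from the base axis. Payload 6.8 kg.
Tool frame: the origin (TCP) lies between the finger pads; the fingertips stand r.tcp_to_tips ahead of it and the grasp point (between the pads) lies 3 mm ahead of it (r.tcp_to_tips is the distance from the TCP to the fingertips, in m); z points along the fingers, y is the line along which they close (so a half turn about z gives the same grasp; the last joint's range is limited). The gripper opens to 85 mm and grips with 20 to 120 N. Pads are 22 mm wide; open, the fingers measure 114 mm over their backs; the gripper's body (76 mm by 85 mm) begins 54 mm behind the grasp point. The pads swing forward as they close: fully open they stand 13 mm farther back than shut.
Start: joints at [-1.224, 0.477, 0.022, 1.555, -0.011, 1.109, -0.083], TCP at [0.297, 0.606, 0.253] pointing down, gripper open.
Joint ranges: [-2.96, 2.96], [-0.34, 2.1], [-1.41, 1.46], [0.24, 2.44], [-1.37, 4.51], [0.17, 1.92], [-2.96, 2.96]. Speed limits (rad/s): [2.39, 2.39, 3.14, 3.14, 3.14, 3.14, 3.14].

INTERFACE

Orientations are given as a rotation vector (axis times angle).
In Python, from bench import r gives the robot as it stands. The module is installed in compiled form; this text tells all that it offers.
- The arm moves only by the tool step_arm, never from a script. Its argument "moves" is a list of rows, each an object of numbers: "rx", "ry", "rz": the turn, a rotation vector about the tool's x, y, z in degrees; "dx", "dy", "dz": the shift along the tool's x, y, z in mm; "gripper": the opening, from -1 (shut) to 1 (fully open). In form: [{"rx": .., "ry": .., "rz": .., "dx": .., "dy": .., "dz": .., "gripper": ..}, ...]. A call has 1 to 20 rows; each row shifts and turns the commanded pose from where the row before left it, along the tool's axes as they then stand; what a row does not reach is not made up. A row lasts 1/8 s, in which the tool goes at most 62.5 mm and 10.7 degrees, less where a joint would pass 70% of its speed; a pose out of reach is approached as far as the arm can. A call is refused whole if a number of a shift passes 62.5 or a number of a turn 10.7, either way. A call with a gripper value outside its range is refused whole. The fingers move at their own pace and stop on an object; "grip_force" is the grip in N (left out, the last holds). Time passes only in rows, so rows that do not move let the fingers close. It gives the time, the measured TCP pose, the force, the opening and the grip force at its end, in the units of the state.
- r.get_obs(): the state, without advancing time (a new reading comes with each control period).
- r.grab_frame(name): name is "scene" or "side" or "wrist"; returns the picture (420x560x3 uint8, blue, green, red); there is no depth.
- r.camera_info(name): a dict with "mtx" (3x3 intrinsics, pixels), "rvec" (rotation vector, rad) and "tvec" (3), from world to camera coordinates, as OpenCV has them. Camera axes: x right, y down, z forward; pixel columns grow to the right and rows downward; lengths in m; the calibration is good to about 2 mm. A picture is of the moment at which its call begins: read the wrist's pose just before it. camera_info takes no time and is no camera call; for the wrist camera it gives the pose at the moment of the call.
- r.hand_in(): hands the job in; it is judged then, once.
The state is a dict: "clock": time; "joints": joint angles; "qvel": joint speeds; "tau": joint torques, N m; "tcp_pos": TCP position; "orientation": TCP orientation; "contact_force": force on the tool from outside, world axes, zero at the start; "moment": the same for the moment, N m; "grip_width": finger opening in m; "gripper_force": force on a finger pad.
Only numpy, scipy, OpenCV 4.12 (cv2) and the standard library are available. Lean on these libraries where they do the work, as an engineer would, in place of code of your own. Each camera call takes 0.05 s, during which the arm holds its last target. There are 200 camera calls.

TASK

First check the counter scale: stand the steel check weight in the middle of its pan, let go until the pan settles, then put the weight back upright in the middle of its wooden board. Next find, by trying the jars in turn, the one jar that nests in each wooden cup, neither too wide nor too tall, so that its shoulder is level with the rim, and leave it there. One or two jars are left over: stand one of them upright in the middle of the pan to be priced by weight, and leave any other standing on the counter; do not disturb the pen, spoon and bottle.

Things in the scene. Friction and masses are not known exactly. Their poses are not given: they have to be found in the camera images.
- jar_a_cap (a point): Round jar, paper label, body 60 mm across and 50 mm high, under a plain metal cap 40 mm across, 34 mm high (jar 84 mm high in all, about 0.26 kg). This point: centre of the cap, 17 mm above the jar's shoulder, 67 mm above its underside; z up its axis. All caps are alike; lift it by the cap.
- jar_b_cap (a point): Round jar, paper label, body 46 mm across and 70 mm high, under a plain metal cap 40 mm across, 34 mm high (jar 104 mm high in all, about 0.26 kg). This point: centre of the cap, 17 mm above the jar's shoulder, 87 mm above its underside; z up its axis. All caps are alike; lift it by the cap.
- jar_c_cap (a point): Round jar, paper label, body 67 mm across and 40 mm high, under a plain metal cap 40 mm across, 34 mm high (jar 74 mm high in all, about 0.26 kg). This point: centre of the cap, 17 mm above the jar's shoulder, 57 mm above its underside; z up its axis. All caps are alike; lift it by the cap.
- jar_d_cap (a point): Round jar, paper label, body 53 mm across and 60 mm high, under a plain metal cap 40 mm across, 34 mm high (jar 94 mm high in all, about 0.26 kg). This point: centre of the cap, 17 mm above the jar's shoulder, 77 mm above its underside; z up its axis. All caps are alike; lift it by the cap.
- cup_p_rim (a point): Heavy (0.9 kg) wooden cup, 88 mm across, 78 mm high; this point: centre of its mouth at rim level, z up. Its round bore (width, depth not told) fits one jar with 2.25 mm room all round; home, that jar's shoulder is level with the rim, cap centre 17 mm above this point. Too wide a jar stays on the rim; too narrow a one is too tall: shoulder 10 mm or more above it. 2 or 3 of the 4 cups are there (else None).
- cup_q_rim (a point): Heavy (0.9 kg) wooden cup, 88 mm across, 78 mm high; this point: centre of its mouth at rim level, z up. Its round bore (width, depth not told) fits one jar with 2.25 mm room all round; home, that jar's shoulder is level with the rim, cap centre 17 mm above this point. Too wide a jar stays on the rim; too narrow a one is too tall: shoulder 10 mm or more above it. 2 or 3 of the 4 cups are there (else None).
- cup_r_rim (a point): Heavy (0.9 kg) wooden cup, 88 mm across, 78 mm high; this point: centre of its mouth at rim level, z up. Its round bore (width, depth not told) fits one jar with 2.25 mm room all round; home, that jar's shoulder is level with the rim, cap centre 17 mm above this point. Too wide a jar stays on the rim; too narrow a one is too tall: shoulder 10 mm or more above it. 2 or 3 of the 4 cups are there (else None).
- cup_s_rim (a point): Heavy (0.9 kg) wooden cup, 88 mm across, 78 mm high; this point: centre of its mouth at rim level, z up. Its round bore (width, depth not told) fits one jar with 2.25 mm room all round; home, that jar's shoulder is level with the rim, cap centre 17 mm above this point. Too wide a jar stays on the rim; too narrow a one is too tall: shoulder 10 mm or more above it. 2 or 3 of the 4 cups are there (else None).
- pan_top (a point): Centre of the top face of the counter scale's flat round steel pan, 150 mm across, 98 mm above the counter when empty; z up. The pan moves straight down on a spring (450 N/m) under a load. The scale's grey housing under it is 160 mm square.
- pan (a joint): How far the scale's pan has sunk, in m: 0 empty, 0.022 at its stop. It starts to sink at about 0.5 N; the check weight sinks it about 10 mm, a jar about 5 mm.
- weight_knob (a point): Steel check weight (0.5 kg): a cylinder 48 mm across and 40 mm high, a short neck, and a round grip knob 28 mm across from 46 to 78 mm above its underside. This point is the centre of the knob, 62 mm above the underside; z up.
- board_top (a point): Centre of the top face of the weight's square dark wooden board, 100 x 100 mm, 12 mm thick, fixed on the counter; z up.
- pen: Blue pen lying on the counter, 14 mm thick, 140 mm long; bystander. Origin at its underside.
- spoon: Wooden spoon lying on the counter, 170 mm long; bystander. Origin at its underside.
- spray: White bottle, 56 mm across, 150 mm high; bystander. Origin at its underside.
There are look-alikes about, which are no part of the job. Leave any black or purple look-alike of the part that bears weight_knob alone. Leave any purple look-alike of the part that bears jar_c_cap alone.

How it is judged:
By the outcome, as a careful person would: the job done as asked, in the order asked, and still so for the second after the job is handed in, with the robot touching nothing.
Of cup_p, cup_q, cup_r, cup_s only 2 to 3 are there at a start; the rules pass over those that are not, and their reading is None.
At some moment in a run one of cup_p, cup_q, cup_r, cup_s may be knocked a few centimetres aside while the robot is not near it.
It also fails if it takes over 210 s, if anything falls off the work surface, if the arm or the gripper's body presses on something with over 40 N, if the wrist force passes 120 N, or if a joint passes its speed limit or range.

## Working session

There is one attempt and no reset: what is moved stays moved. The work goes in short steps, Python scripts to look and compute and a tool call to move; the robot and the scene stay as the last step left them, time stands still between calls to the robot, and variables do not carry over. Pictures are saved under pics/ and viewed, at most 14 in all, crops included, and the job is handed in when it is done.

Besides the shell and the picture viewer there is one more tool, called after ">>>" by a JSON object that holds its "name" and its "arguments", one argument or row to a line. step_arm: Moves the arm, as the interface text tells. Its arguments: {"type":"object","properties":{"moves":{"type":"array","items":{"type":"object","properties":{"rx":{"type":"number"},"ry":{"type":"number"},"rz":{"type":"number"},"dx":{"type":"number"},"dy":{"type":"number"},"dz":{"type":"number"},"gripper":{"type":"number"}}}},"grip_force":{"type":"number"}},"required":["moves"]}

```bash
mkdir -p pics
cat > h.py <<'E'
import numpy as np, cv2
from bench import r
def P(n):
    c=r.camera_info(n); R=cv2.Rodrigues(np.array(c["rvec"],float))[0]
    return np.array(c["mtx"],float),R,np.array(c["tvec"],float).ravel()
def back(n,u,v,z,cam=None):
    K,R,t=cam or P(n); d=R.T@np.linalg.inv(K)@np.array([u,v,1.]); o=-R.T@t
    return (o+d*(z-o[2])/d[2])
def proj(n,p,cam=None):
    K,R,t=cam or P(n); q=K@(R@np.array(p,float)+t); return q[:2]/q[2]
def tool(p):  # world delta -> tool mm
    o=r.get_obs(); R=cv2.Rodrigues(np.array(o["orientation"],float))[0]
    return np.round(R.T@(np.array(p)-np.array(o["tcp_pos"]))*1000,1)
E
python3 - <<'E'
from h import *
o=r.get_obs(); print(o, r.tcp_to_tips)
for n in("scene","side","wrist"):
    f=r.grab_frame(n); cv2.imwrite(f"pics/{n}0.png",cv2.resize(f,(800,600),interpolation=cv2.INTER_CUBIC))
    K,R,t=P(n); print(n,K[0,0],-R.T@t,R[2])
E
```

```text
{'clock': 0.0, 'joints': array([-1.22405938,  0.47779902,  0.02228672,  1.55647518, -0.01150463,
        1.10932522, -0.08307768]), 'qvel': array([-0.00258226, -0.0016359 , -0.00029139,  0.00091576,  0.00251969,
        0.00227515,  0.00086548]), 'tau': array([-7.27586357e-04, -5.96447110e+01,  1.60752274e+00, -2.81181407e+01,
        1.24640384e-02,  9.55233991e-03, -3.04196715e-05]), 'tcp_pos': array([0.29626809, 0.60586744, 0.25231537]), 'orientation': array([-7.08106768e-01, -3.06042615e+00,  2.91076383e-03]), 'contact_force': array([-0.26686065,  0.43801649, -0.13146428]), 'moment': array([ 0.08671608,  0.03077758, -0.02100882]), 'gripper_force': 0.0, 'grip_width': 0.08560667379229081} 0.022
scene 470.5306825896383 [ 1.18976019 -0.51098244  0.89887774] [-0.56290254  0.48290125 -0.67078097]
side 452.66750276700884 [ 0.18105589 -1.11916757  0.8366606 ] [ 0.20505569  0.8311427  -0.51686941]
wrist 365.2503936971293 [0.23485689 0.63570932 0.37386466] [ 0.24248598 -0.12046131 -0.9626472 ]
```

View pics/scene0.png

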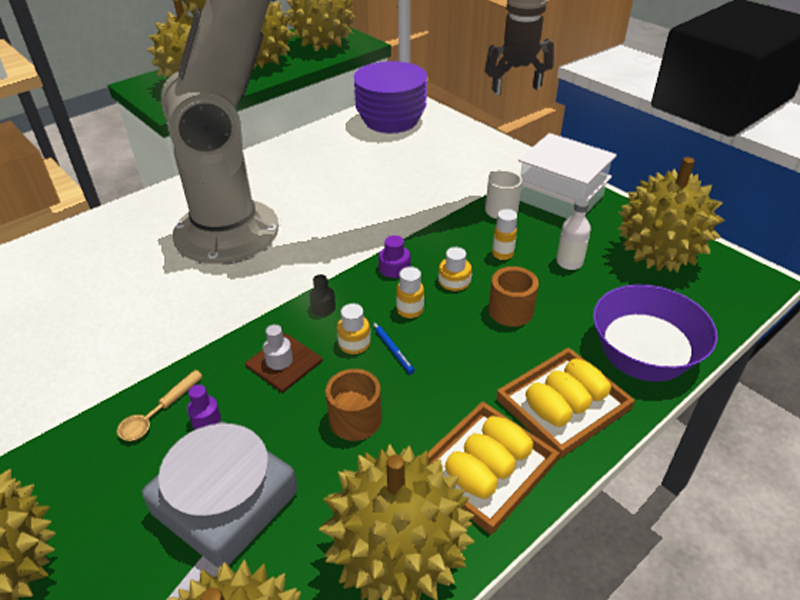

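View pics/side0.png

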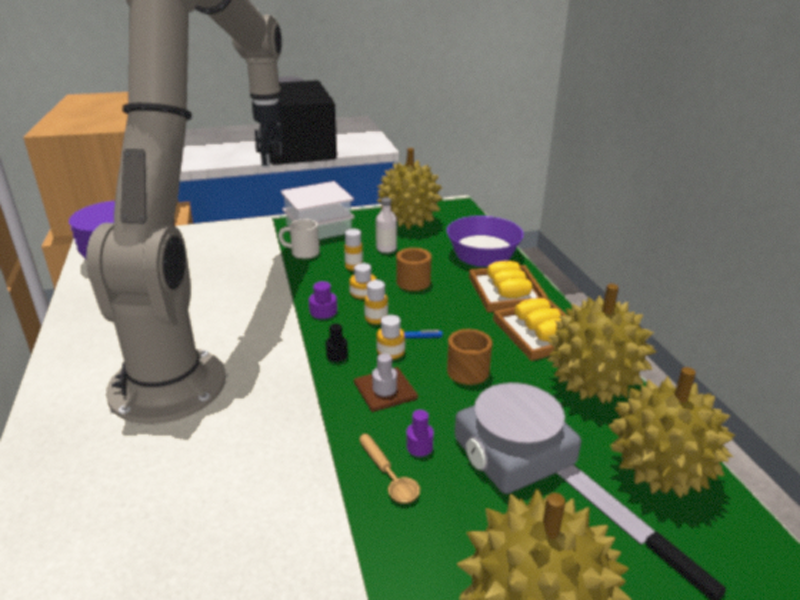

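The scene shows the silver weight on its board at (276,345), with a black look-alike at (320,293) and a purple one at (203,405). The purple look-alike of jar C is at (394,255). The four real jars have caps at (352,314), (410,278), (456,258) and (507,218). There are two cups, at (354,385) and (514,282), and the pan is at (213,468). I choose the silver weight on the board and the jars with orange bodies, white labels and silver caps. One close crop will check this.

Run:
```python
from h import *
f=cv2.imread("pics/scene0.png"); g=r.grab_frame("scene")
c=g[140:315,165:395]; cv2.imwrite("pics/crop1.png",cv2.resize(c,None,fx=3.4,fy=3.4,interpolation=cv2.INTER_CUBIC))
s=0.7
def tri(a,b):
    ca,cb=P("scene"),P("side"); M=[k@np.c_[R,t] for k,R,t in(ca,cb)]
    X=cv2.triangulatePoints(M[0],M[1],np.array(a,float)*s,np.array(b,float)*s).ravel(); return X[:3]/X[3]
for n,a,b in [("knob",(274,334),(385,363)),("j1cap",(352,315),(391,324)),("j2cap",(410,279),(376,289)),("j3cap",(456,258),(363,272)),("j4cap",(507,219),(353,238)),("cupN",(354,390),(470,343)),("cupF",(514,282),(414,258)),("pan",(213,469),(519,412)),("black",(320,286),(336,337)),("purpW",(199,394),(420,418)),("purpJ",(394,244),(322,290)),("spray",(576,212),(386,208))]:
    print(n,tri(a,b).round(3))
```

```text
knob [ 0.423 -0.137  0.075]
j1cap [ 0.471 -0.003  0.07 ]
j2cap [0.472 0.137 0.077]
j3cap [0.468 0.264 0.056]
j4cap [0.472 0.406 0.084]
cupN [ 0.61  -0.109  0.069]
cupF [0.605 0.28  0.069]
pan [ 0.606 -0.356  0.092]
black [0.352 0.011 0.051]
purpW [ 0.447 -0.297  0.065]
purpJ [0.354 0.198 0.059]
spray [0.583 0.481 0.124]
```

View pics/crop1.png

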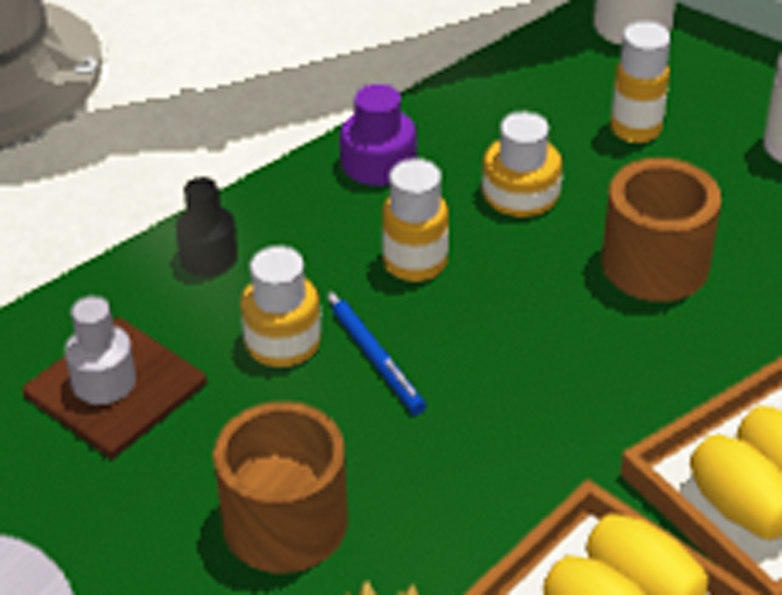

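The crop confirms it: the silver weight stands on the board at (100,350), and the black and purple ones are look-alikes. The jars in image order are A (60), D (53), C (67) and B (46). The near cup looks widest and shallow, about 71 mm, which suggests C. I'll move above the weight.

>>> {"name": "step_arm", "arguments": {
  "moves": [
    {"rz": -8.7},
    {"rz": -8.7},
    {"rz": -8.7},
    {"dx": -30, "dy": -50},
    {"dx": -30, "dy": -50},
    {"dx": -30, "dy": -50},
    {"dx": -30, "dy": -50},
    {"dx": -30, "dy": -50},
    {"dx": -30, "dy": -50},
    {"dx": 7, "dy": -50},
    {"dx": 7, "dy": -50},
    {"dx": 7, "dy": -50},
    {"dx": 7, "dy": -50},
    {"dx": 7, "dy": -50},
    {"dx": 7, "dy": -50},
    {"dx": 7, "dy": -50},
    {"dx": 7, "dy": -50},
    {"gripper": 1},
    {},
    {}
  ],
  "grip_force": 40
}}

```text
invalid input at $.moves[0]: expected keys rx, ry, rz, dx, dy, dz, gripper
```

Run:
```python
from h import *
o=r.get_obs(); print(o["clock"],o["tcp_pos"],o["joints"].round(2),cv2.Rodrigues(o["orientation"])[0].round(3))
cam=P("wrist"); f=r.grab_frame("wrist"); np.savez("w1.npz",K=cam[0],R=cam[1],t=cam[2])
cv2.imwrite("pics/w1.png",cv2.resize(f,(800,600),interpolation=cv2.INTER_CUBIC))
print([ (proj("wrist",p,cam)/.7).round() for p in ((.423,-.137,.075),(.61,-.109,.078))])
```

```text
0.2 [0.2963599  0.60607869 0.25268442] [-1.22  0.48  0.02  1.56 -0.01  1.11 -0.08] [[-0.898  0.439 -0.   ]
 [ 0.439  0.898 -0.001]
 [-0.    -0.001 -1.   ]]
[array([-358.,  792.]), array([-175.,  919.])]
```

View pics/w1.png

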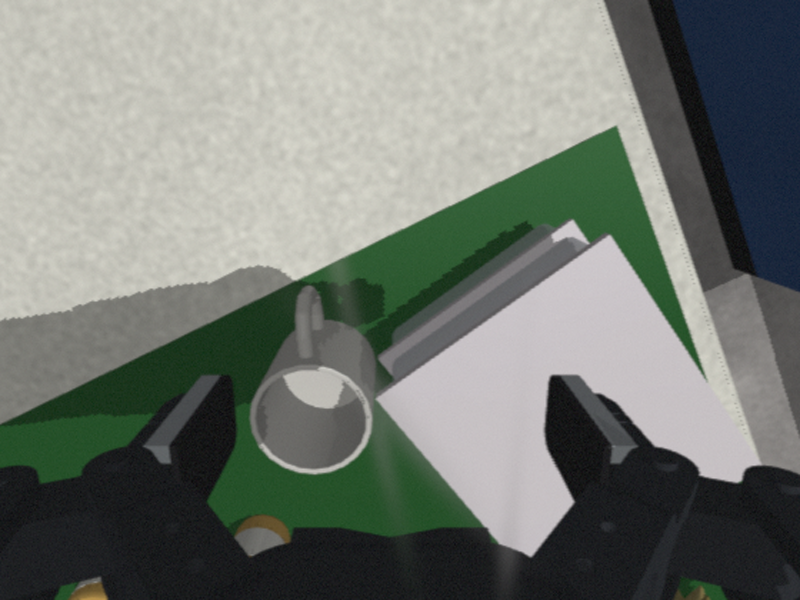

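The move was refused because every row needs all its keys, so the arm is still at its start. The wrist view shows only the mug and boxes. I'll repeat it with full rows.

>>> {"name": "step_arm", "arguments": {
  "moves": [
    {"rx": 0, "ry": 0, "rz": -8.7, "dx": 0, "dy": 0, "dz": 0, "gripper": 1},
    {"rx": 0, "ry": 0, "rz": -8.7, "dx": 0, "dy": 0, "dz": 0, "gripper": 1},
    {"rx": 0, "ry": 0, "rz": -8.7, "dx": 0, "dy": 0, "dz": 0, "gripper": 1},
    {"rx": 0, "ry": 0, "rz": 0, "dx": -30, "dy": -50, "dz": 0, "gripper": 1},
    {"rx": 0, "ry": 0, "rz": 0, "dx": -30, "dy": -50, "dz": 0, "gripper": 1},
    {"rx": 0, "ry": 0, "rz": 0, "dx": -30, "dy": -50, "dz": 0, "gripper": 1},
    {"rx": 0, "ry": 0, "rz": 0, "dx": -30, "dy": -50, "dz": 0, "gripper": 1},
    {"rx": 0, "ry": 0, "rz": 0, "dx": -30, "dy": -50, "dz": 0, "gripper": 1},
    {"rx": 0, "ry": 0, "rz": 0, "dx": -30, "dy": -50, "dz": 0, "gripper": 1},
    {"rx": 0, "ry": 0, "rz": 0, "dx": 7, "dy": -50, "dz": 0, "gripper": 1},
    {"rx": 0, "ry": 0, "rz": 0, "dx": 7, "dy": -50, "dz": 0, "gripper": 1},
    {"rx": 0, "ry": 0, "rz": 0, "dx": 7, "dy": -50, "dz": 0, "gripper": 1},
    {"rx": 0, "ry": 0, "rz": 0, "dx": 7, "dy": -50, "dz": 0, "gripper": 1},
    {"rx": 0, "ry": 0, "rz": 0, "dx": 7, "dy": -50, "dz": 0, "gripper": 1},
    {"rx": 0, "ry": 0, "rz": 0, "dx": 7, "dy": -50, "dz": 0, "gripper": 1},
    {"rx": 0, "ry": 0, "rz": 0, "dx": 7, "dy": -50, "dz": 0, "gripper": 1},
    {"rx": 0, "ry": 0, "rz": 0, "dx": 7, "dy": -50, "dz": 0, "gripper": 1},
    {"rx": 0, "ry": 0, "rz": 0, "dx": 0, "dy": 0, "dz": 0, "gripper": 1},
    {"rx": 0, "ry": 0, "rz": 0, "dx": 0, "dy": 0, "dz": 0, "gripper": 1}
  ],
  "grip_force": 40
}}

```text
clock: 2.62
tcp_pos: [0.4211, -0.093, 0.2534]
orientation: [-0.001, 3.141, 0.001]
contact_force: [-0.3, 0.4, -0.2]
grip_width: 0.0856
gripper_force: 0.0
```

Run:
```python
from h import *
o=r.get_obs(); print(o["clock"],o["tcp_pos"],o["joints"].round(2),cv2.Rodrigues(o["orientation"])[0].round(3))
cam=P("wrist"); f=r.grab_frame("wrist"); np.savez("w2.npz",K=cam[0],R=cam[1],t=cam[2])
cv2.imwrite("pics/w2.png",cv2.resize(f,(800,600),interpolation=cv2.INTER_CUBIC))
print([ (proj("wrist",p,cam)/.7).round() for p in ((.423,-.137,.075),(.61,-.109,.078))])
```

```text
2.625 [ 0.42110896 -0.09303268  0.25335962] [-0.21  0.06  0.3   2.12 -0.02  0.96  1.67] [[-1.    -0.001  0.   ]
 [-0.001  1.     0.   ]
 [-0.     0.    -1.   ]]
[array([316., 270.]), array([367., 538.])]
```

View pics/w2.png

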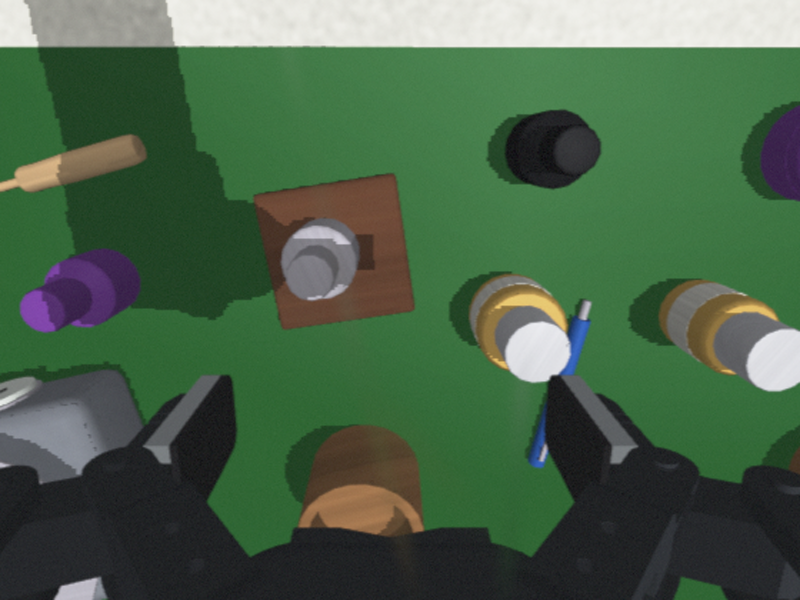

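The wrist view shows the knob top at (312,272), board corners at (255,195), (395,175), (413,310) and (283,327), jar A's cap top at (537,352) and jar D's at (775,358).

Run:
```python
from h import *
w=np.load("w2.npz"); cam=(w["K"],w["R"],w["t"]); s=.7
b=lambda u,v,z:back("",u*s,v*s,z,cam)[:2].round(4)
print("knob",b(312,272,.090),"weight body",b(320,258,.052),"board",b(337,251,.012),[b(*c,.012) for c in((255,195),(395,175),(413,310),(283,327))])
print("A",b(537,352,.084),"D",b(775,358,.094))
s1=lambda u,v,z:back("scene",u*.7,v*.7,z)[:2].round(4)
def ell(n,u0,v0,u1,v1): pass
print("pan scene",s1(213,469,.098),"side",back("side",519*.7,412*.7,.098)[:2])
print("cupN scene",s1(354,389,.078),"cupF",s1(514,282,.078))
```

```text
knob [ 0.4209 -0.1373] weight body [ 0.421  -0.1378] board [ 0.4244 -0.131 ] [array([ 0.3854, -0.1862]), array([ 0.3719, -0.0902]), array([ 0.4681, -0.0768]), array([ 0.4812, -0.1723])]
A [ 0.4714 -0.0057] D [0.471  0.1295]
pan scene [ 0.6097 -0.3572] side [ 0.60244192 -0.36180599]
cupN scene [ 0.6129 -0.11  ] cupF [0.6081 0.2759]
```

>>> {"name": "step_arm", "arguments": {
  "moves": [
    {"rx": 0, "ry": 0, "rz": 0, "dx": 0, "dy": -22, "dz": 0, "gripper": 1},
    {"rx": 0, "ry": 0, "rz": 0, "dx": 0, "dy": -22.5, "dz": 0, "gripper": 1},
    {"rx": 0, "ry": 0, "rz": 0, "dx": 0, "dy": 0, "dz": 40, "gripper": 1},
    {"rx": 0, "ry": 0, "rz": 0, "dx": 0, "dy": 0, "dz": 40, "gripper": 1},
    {"rx": 0, "ry": 0, "rz": 0, "dx": 0, "dy": 0, "dz": 40, "gripper": 1},
    {"rx": 0, "ry": 0, "rz": 0, "dx": 0, "dy": 0, "dz": 30, "gripper": 1},
    {"rx": 0, "ry": 0, "rz": 0, "dx": 0, "dy": 0, "dz": 20, "gripper": 1},
    {"rx": 0, "ry": 0, "rz": 0, "dx": 0, "dy": 0, "dz": 0, "gripper": 1},
    {"rx": 0, "ry": 0, "rz": 0, "dx": 0, "dy": 0, "dz": 0, "gripper": -1},
    {"rx": 0, "ry": 0, "rz": 0, "dx": 0, "dy": 0, "dz": 0, "gripper": -1},
    {"rx": 0, "ry": 0, "rz": 0, "dx": 0, "dy": 0, "dz": 0, "gripper": -1},
    {"rx": 0, "ry": 0, "rz": 0, "dx": 0, "dy": 0, "dz": 0, "gripper": -1},
    {"rx": 0, "ry": 0, "rz": 0, "dx": 0, "dy": 0, "dz": 0, "gripper": -1},
    {"rx": 0, "ry": 0, "rz": 0, "dx": 0, "dy": 0, "dz": 0, "gripper": -1},
    {"rx": 0, "ry": 0, "rz": 0, "dx": 0, "dy": 0, "dz": 0, "gripper": -1},
    {"rx": 0, "ry": 0, "rz": 0, "dx": 0, "dy": 0, "dz": 0, "gripper": -1}
  ],
  "grip_force": 40
}}

```text
clock: 4.68
tcp_pos: [0.4216, -0.1381, 0.084]
orientation: [-0.001, 3.14, 0.0]
contact_force: [-0.1, 0.1, 6.1]
grip_width: 0.0267
gripper_force: 39.0
```

>>> {"name": "step_arm", "arguments": {
  "moves": [
    {"rx": 0, "ry": 0, "rz": 0, "dx": 0, "dy": 0, "dz": -20, "gripper": -1},
    {"rx": 0, "ry": 0, "rz": 0, "dx": 0, "dy": 0, "dz": -40, "gripper": -1},
    {"rx": 0, "ry": 0, "rz": 0, "dx": 0, "dy": 0, "dz": -40, "gripper": -1},
    {"rx": 0, "ry": 0, "rz": 0, "dx": 0, "dy": 0, "dz": -40, "gripper": -1},
    {"rx": 0, "ry": 0, "rz": 0, "dx": 0, "dy": 0, "dz": -20, "gripper": -1},
    {"rx": 0, "ry": 0, "rz": 0, "dx": -20, "dy": -24, "dz": 0, "gripper": -1},
    {"rx": 0, "ry": 0, "rz": 0, "dx": -33, "dy": -40, "dz": 0, "gripper": -1},
    {"rx": 0, "ry": 0, "rz": 0, "dx": -33, "dy": -40, "dz": 0, "gripper": -1},
    {"rx": 0, "ry": 0, "rz": 0, "dx": -33, "dy": -40, "dz": 0, "gripper": -1},
    {"rx": 0, "ry": 0, "rz": 0, "dx": -33, "dy": -40, "dz": 0, "gripper": -1},
    {"rx": 0, "ry": 0, "rz": 0, "dx": -22, "dy": -25, "dz": 0, "gripper": -1},
    {"rx": 0, "ry": 0, "rz": 0, "dx": -10, "dy": -12, "dz": 0, "gripper": -1},
    {"rx": 0, "ry": 0, "rz": 0, "dx": 0, "dy": 0, "dz": 0, "gripper": -1},
    {"rx": 0, "ry": 0, "rz": 0, "dx": 0, "dy": 0, "dz": 0, "gripper": -1}
  ],
  "grip_force": 40
}}

```text
clock: 6.42
tcp_pos: [0.6044, -0.3579, 0.2423]
orientation: [0.001, -3.14, -0.002]
contact_force: [0.5, 0.7, -5.0]
grip_width: 0.0268
gripper_force: 40.9
```

Run:
```python
from h import *
o=r.get_obs(); print(o["clock"],o["tcp_pos"],o["grip_width"],o["contact_force"])
cam=P("wrist"); f=r.grab_frame("wrist"); np.savez("w3.npz",K=cam[0],R=cam[1],t=cam[2])
cv2.imwrite("pics/w3.png",cv2.resize(f,(800,600),interpolation=cv2.INTER_CUBIC))
```

```text
6.425 [ 0.60438386 -0.35789577  0.24232782] 0.02683896699479827 [ 0.4516823   0.67043796 -4.99098525]
```

View pics/w3.png

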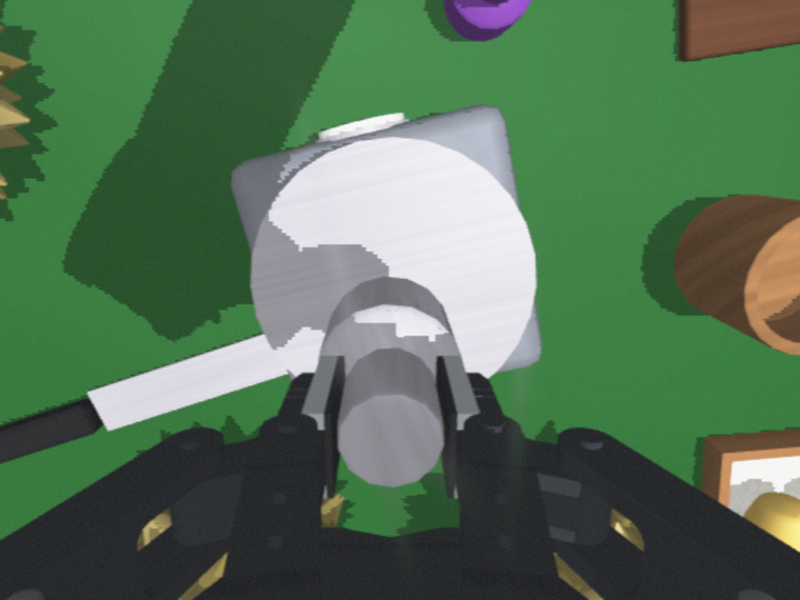

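The weight is held upright. The pan's edge passes through (251,275), (536,268), (393,138), (270,215), (500,190) and (505,355).

Run:
```python
from h import *
from scipy.optimize import least_squares
w=np.load("w3.npz"); cam=(w["K"],w["R"],w["t"])
p=np.array([back("",u*.7,v*.7,.098,cam)[:2] for u,v in((251,275),(536,268),(393,138),(270,215),(500,190),(505,355))])
s=least_squares(lambda x:np.hypot(*(p-x[:2]).T)-.075,[.6,-.36]); print(s.x,s.fun)
s=least_squares(lambda x:np.hypot(*(p-x[:2]).T)-x[2],[.6,-.36,.075]); print(s.x,s.fun)
print(back("",391*.7,441*.7,.258,cam),tool([s.x[0],s.x[1],.18]))
```

```text
[ 0.60758572 -0.35698273] [-0.00054985  0.00063037  0.00054365 -0.00203225 -0.00116992 -0.00241984]
[ 0.60635811 -0.35664462  0.07374389] [ 0.00094382  0.00139047  0.00057263 -0.00111642 -0.00099804 -0.00079246]
[ 0.60092863 -0.35832329  0.258     ] [-1.9  1.1 62.7]
```

>>> {"name": "step_arm", "arguments": {
  "moves": [
    {"rx": 0, "ry": 0, "rz": 0, "dx": -3, "dy": 1, "dz": 20, "gripper": -1},
    {"rx": 0, "ry": 0, "rz": 0, "dx": 0, "dy": 0, "dz": 25, "gripper": -1},
    {"rx": 0, "ry": 0, "rz": 0, "dx": 0, "dy": 0, "dz": 15, "gripper": -1},
    {"rx": 0, "ry": 0, "rz": 0, "dx": 0, "dy": 0, "dz": 5, "gripper": -1},
    {"rx": 0, "ry": 0, "rz": 0, "dx": 0, "dy": 0, "dz": 4, "gripper": -1},
    {"rx": 0, "ry": 0, "rz": 0, "dx": 0, "dy": 0, "dz": 3, "gripper": -1},
    {"rx": 0, "ry": 0, "rz": 0, "dx": 0, "dy": 0, "dz": 3, "gripper": -1},
    {"rx": 0, "ry": 0, "rz": 0, "dx": 0, "dy": 0, "dz": 3, "gripper": -1},
    {"rx": 0, "ry": 0, "rz": 0, "dx": 0, "dy": 0, "dz": 2, "gripper": -1},
    {"rx": 0, "ry": 0, "rz": 0, "dx": 0, "dy": 0, "dz": 0, "gripper": -1},
    {"rx": 0, "ry": 0, "rz": 0, "dx": 0, "dy": 0, "dz": 0, "gripper": -1}
  ],
  "grip_force": 40
}}

```text
clock: 7.85
tcp_pos: [0.6085, -0.3582, 0.1637]
orientation: [-0.001, 3.141, -0.001]
contact_force: [0.3, -1.1, -1.3]
grip_width: 0.0266
gripper_force: 41.2
```

>>> {"name": "step_arm", "arguments": {
  "moves": [
    {"rx": 0, "ry": 0, "rz": 0, "dx": 0, "dy": 0, "dz": 2, "gripper": -1},
    {"rx": 0, "ry": 0, "rz": 0, "dx": 0, "dy": 0, "dz": 0, "gripper": -0.3},
    {"rx": 0, "ry": 0, "rz": 0, "dx": 0, "dy": 0, "dz": 0, "gripper": 0},
    {"rx": 0, "ry": 0, "rz": 0, "dx": 0, "dy": 0, "dz": 0, "gripper": 0.3},
    {"rx": 0, "ry": 0, "rz": 0, "dx": 0, "dy": 0, "dz": 0, "gripper": 0.6},
    {"rx": 0, "ry": 0, "rz": 0, "dx": 0, "dy": 0, "dz": 0, "gripper": 1},
    {"rx": 0, "ry": 0, "rz": 0, "dx": 0, "dy": 0, "dz": 0, "gripper": 1},
    {"rx": 0, "ry": 0, "rz": 0, "dx": 0, "dy": 0, "dz": -30, "gripper": 1},
    {"rx": 0, "ry": 0, "rz": 0, "dx": 0, "dy": 0, "dz": -50, "gripper": 1},
    {"rx": 0, "ry": 0, "rz": 0, "dx": 0, "dy": 0, "dz": -10, "gripper": 1},
    {"rx": 0, "ry": 0, "rz": 0, "dx": 0, "dy": 0, "dz": 0, "gripper": 1},
    {"rx": 0, "ry": 0, "rz": 0, "dx": 0, "dy": 0, "dz": 0, "gripper": 1},
    {"rx": 0, "ry": 0, "rz": 0, "dx": 0, "dy": 0, "dz": 0, "gripper": 1},
    {"rx": 0, "ry": 0, "rz": 0, "dx": 0, "dy": 0, "dz": 0, "gripper": 1},
    {"rx": 0, "ry": 0, "rz": 0, "dx": 0, "dy": 0, "dz": 0, "gripper": 1},
    {"rx": 0, "ry": 0, "rz": 0, "dx": 0, "dy": 0, "dz": 0, "gripper": 1}
  ],
  "grip_force": 40
}}

```text
clock: 9.85
tcp_pos: [0.6082, -0.3579, 0.2512]
orientation: [0.001, -3.142, -0.0]
contact_force: [0.3, 0.0, 0.2]
grip_width: 0.0855
gripper_force: 0.0
```

Run:
```python
from h import *
o=r.get_obs(); print(o["clock"],o["tcp_pos"],o["grip_width"],o["contact_force"])
cam=P("wrist"); f=r.grab_frame("wrist"); np.savez("w4.npz",K=cam[0],R=cam[1],t=cam[2])
g=r.grab_frame("scene")
a=cv2.resize(f,(500,375),interpolation=cv2.INTER_AREA); b=cv2.resize(g[270:410,90:230],(300,300),interpolation=cv2.INTER_CUBIC)
m=np.zeros((375,800,3),np.uint8); m[:,:500]=a; m[:300,500:]=b
cv2.imwrite("pics/w4.png",m)
```

```text
9.85 [ 0.60820207 -0.35787028  0.25119589] 0.08551524173450273 [0.2637226  0.01472918 0.17866571]
```

View pics/w4.png

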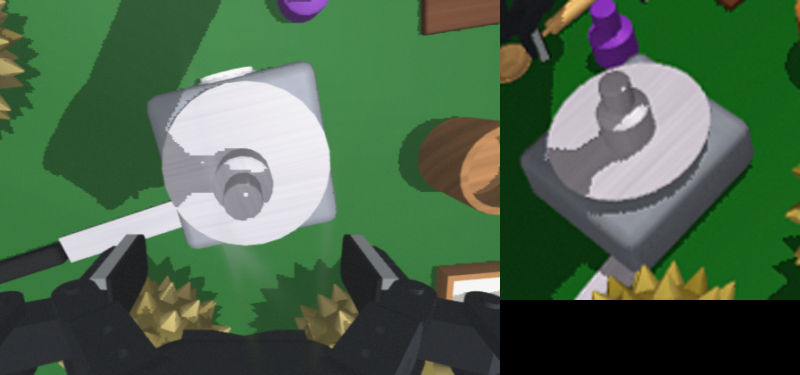

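The weight stands upright on the pan. In the left half, the pan edges are at columns 162 and 329 and rows 81 and 245, and the knob top is at about (243,205).

Run:
```python
from h import *
from scipy.optimize import least_squares
w=np.load("w4.npz"); cam=(w["K"],w["R"],w["t"]); k=560/500
b=lambda u,v,z:back("",u*k,v*k,z,cam)[:2].round(4)
p=np.array([b(u,v,.087) for u,v in((162,165),(329,160),(247,81),(246,245))])
s=least_squares(lambda x:np.hypot(*(p-x[:2]).T)-.075,[.6,-.36]); print("pan",s.x,s.fun)
print("knob",b(243,205,.165),"cupN rim right?")
```

```text
pan [ 0.60690457 -0.35696797] [-9.50457428e-05 -1.03054774e-04  3.13626504e-04  2.98393477e-04]
knob [ 0.6137 -0.359 ] cupN rim right?
```

>>> {"name": "step_arm", "arguments": {
  "moves": [
    {"rx": 0, "ry": 0, "rz": 0, "dx": 0, "dy": 0, "dz": 40, "gripper": 1},
    {"rx": 0, "ry": 0, "rz": 0, "dx": 0, "dy": 0, "dz": 35, "gripper": 1},
    {"rx": 0, "ry": 0, "rz": 0, "dx": 0, "dy": 0, "dz": 12, "gripper": 1},
    {"rx": 0, "ry": 0, "rz": 0, "dx": 0, "dy": 0, "dz": 0, "gripper": 1},
    {"rx": 0, "ry": 0, "rz": 0, "dx": 0, "dy": 0, "dz": 0, "gripper": -1},
    {"rx": 0, "ry": 0, "rz": 0, "dx": 0, "dy": 0, "dz": 0, "gripper": -1},
    {"rx": 0, "ry": 0, "rz": 0, "dx": 0, "dy": 0, "dz": 0, "gripper": -1},
    {"rx": 0, "ry": 0, "rz": 0, "dx": 0, "dy": 0, "dz": 0, "gripper": -1},
    {"rx": 0, "ry": 0, "rz": 0, "dx": 0, "dy": 0, "dz": 0, "gripper": -1},
    {"rx": 0, "ry": 0, "rz": 0, "dx": 0, "dy": 0, "dz": 0, "gripper": -1},
    {"rx": 0, "ry": 0, "rz": 0, "dx": 0, "dy": 0, "dz": 0, "gripper": -1},
    {"rx": 0, "ry": 0, "rz": 0, "dx": 0, "dy": 0, "dz": -10, "gripper": -1},
    {"rx": 0, "ry": 0, "rz": 0, "dx": 0, "dy": 0, "dz": -25, "gripper": -1},
    {"rx": 0, "ry": 0, "rz": 0, "dx": 0, "dy": 0, "dz": -35, "gripper": -1},
    {"rx": 0, "ry": 0, "rz": 0, "dx": 0, "dy": 0, "dz": -10, "gripper": -1},
    {"rx": 0, "ry": 0, "rz": 0, "dx": 0, "dy": 0, "dz": 0, "gripper": -1}
  ],
  "grip_force": 40
}}

```text
clock: 11.95
tcp_pos: [0.6079, -0.3575, 0.244]
orientation: [0.001, -3.141, -0.001]
contact_force: [-0.0, -0.1, -5.4]
grip_width: 0.0266
gripper_force: 40.3
```

>>> {"name": "step_arm", "arguments": {
  "moves": [
    {"rx": 0, "ry": 0, "rz": 0, "dx": 18, "dy": 22.5, "dz": 0, "gripper": -1},
    {"rx": 0, "ry": 0, "rz": 0, "dx": 34, "dy": 43, "dz": 0, "gripper": -1},
    {"rx": 0, "ry": 0, "rz": 0, "dx": 34, "dy": 43, "dz": 0, "gripper": -1},
    {"rx": 0, "ry": 0, "rz": 0, "dx": 34, "dy": 43, "dz": 0, "gripper": -1},
    {"rx": 0, "ry": 0, "rz": 0, "dx": 34, "dy": 43, "dz": 0, "gripper": -1},
    {"rx": 0, "ry": 0, "rz": 0, "dx": 18, "dy": 22, "dz": 0, "gripper": -1},
    {"rx": 0, "ry": 0, "rz": 0, "dx": 9, "dy": 10, "dz": 0, "gripper": -1},
    {"rx": 0, "ry": 0, "rz": 0, "dx": 0, "dy": 0, "dz": 0, "gripper": -1},
    {"rx": 0, "ry": 0, "rz": 0, "dx": 0, "dy": 0, "dz": 30, "gripper": -1},
    {"rx": 0, "ry": 0, "rz": 0, "dx": 0, "dy": 0, "dz": 40, "gripper": -1},
    {"rx": 0, "ry": 0, "rz": 0, "dx": 0, "dy": 0, "dz": 40, "gripper": -1},
    {"rx": 0, "ry": 0, "rz": 0, "dx": 0, "dy": 0, "dz": 25, "gripper": -1},
    {"rx": 0, "ry": 0, "rz": 0, "dx": 0, "dy": 0, "dz": 10, "gripper": -1},
    {"rx": 0, "ry": 0, "rz": 0, "dx": 0, "dy": 0, "dz": 5, "gripper": -1},
    {"rx": 0, "ry": 0, "rz": 0, "dx": 0, "dy": 0, "dz": 4, "gripper": -1},
    {"rx": 0, "ry": 0, "rz": 0, "dx": 0, "dy": 0, "dz": 3, "gripper": -1},
    {"rx": 0, "ry": 0, "rz": 0, "dx": 0, "dy": 0, "dz": 1, "gripper": -1},
    {"rx": 0, "ry": 0, "rz": 0, "dx": 0, "dy": 0, "dz": 0, "gripper": -1}
  ],
  "grip_force": 40
}}

```text
clock: 14.2
tcp_pos: [0.4283, -0.132, 0.0889]
orientation: [0.0, 3.139, 0.002]
contact_force: [-8.4, 1.1, 27.2]
grip_width: 0.0264
gripper_force: 44.1
```

>>> {"name": "step_arm", "arguments": {
  "moves": [
    {"rx": 0, "ry": 0, "rz": 0, "dx": 1, "dy": 0, "dz": -3, "gripper": -1},
    {"rx": 0, "ry": 0, "rz": 0, "dx": 0, "dy": 0, "dz": 0, "gripper": -1}
  ],
  "grip_force": 40
}}

```text
clock: 14.45
tcp_pos: [0.4264, -0.1314, 0.0898]
orientation: [-0.001, 3.14, 0.0]
contact_force: [-0.4, -0.2, -4.0]
grip_width: 0.0267
gripper_force: 40.7
```

>>> {"name": "step_arm", "arguments": {
  "moves": [
    {"rx": 0, "ry": 0, "rz": 0, "dx": 0, "dy": 0, "dz": 0.7, "gripper": -1},
    {"rx": 0, "ry": 0, "rz": 0, "dx": 0, "dy": 0, "dz": 0, "gripper": -0.3},
    {"rx": 0, "ry": 0, "rz": 0, "dx": 0, "dy": 0, "dz": 0, "gripper": 0},
    {"rx": 0, "ry": 0, "rz": 0, "dx": 0, "dy": 0, "dz": 0, "gripper": 0.3},
    {"rx": 0, "ry": 0, "rz": 0, "dx": 0, "dy": 0, "dz": 0, "gripper": 0.6},
    {"rx": 0, "ry": 0, "rz": 0, "dx": 0, "dy": 0, "dz": 0, "gripper": 1},
    {"rx": 0, "ry": 0, "rz": 0, "dx": 0, "dy": 0, "dz": 0, "gripper": 1},
    {"rx": 0, "ry": 0, "rz": 0, "dx": 0, "dy": 0, "dz": -30, "gripper": 1},
    {"rx": 0, "ry": 0, "rz": 0, "dx": 0, "dy": 0, "dz": -50, "gripper": 1},
    {"rx": 0, "ry": 0, "rz": 0, "dx": 0, "dy": 0, "dz": -50, "gripper": 1},
    {"rx": 0, "ry": 0, "rz": 0, "dx": 0, "dy": 0, "dz": -35, "gripper": 1},
    {"rx": 0, "ry": 0, "rz": 0, "dx": 0, "dy": 0, "dz": 0, "gripper": 1},
    {"rx": 0, "ry": 0, "rz": 0, "dx": 0, "dy": 0, "dz": 0, "gripper": 1}
  ],
  "grip_force": 40
}}

```text
clock: 16.08
tcp_pos: [0.4255, -0.1313, 0.253]
orientation: [0.001, -3.141, -0.0]
contact_force: [-0.3, 0.0, -0.3]
grip_width: 0.0851
gripper_force: 0.0
```

```bash
cat > snap.py <<'E'
import sys
from h import *
n=sys.argv[1]; o=r.get_obs(); print(o["clock"],o["tcp_pos"])
cam=P("wrist"); f=r.grab_frame("wrist"); np.savez(n+".npz",K=cam[0],R=cam[1],t=cam[2]); cv2.imwrite(f"pics/{n}_raw.png",f)
cv2.imwrite(f"pics/{n}.png",cv2.resize(f,(800,600),interpolation=cv2.INTER_CUBIC))
E
python3 snap.py w5
```

```text
16.075 [ 0.42553237 -0.13132777  0.2529869 ]
```

>>> {"name": "step_arm", "arguments": {
  "moves": [
    {"rx": 0, "ry": 0, "rz": 0, "dx": -15, "dy": 30, "dz": 0, "gripper": 1},
    {"rx": 0, "ry": 0, "rz": 0, "dx": -30, "dy": 55, "dz": 0, "gripper": 1},
    {"rx": 0, "ry": 0, "rz": 0, "dx": -10, "dy": 55, "dz": 0, "gripper": 1},
    {"rx": 0, "ry": 0, "rz": 0, "dx": -20, "dy": 55, "dz": 0, "gripper": 1},
    {"rx": 0, "ry": 0, "rz": 0, "dx": -10, "dy": 55, "dz": 0, "gripper": 1},
    {"rx": 0, "ry": 0, "rz": 0, "dx": 0, "dy": 55, "dz": 0, "gripper": 1},
    {"rx": 0, "ry": 0, "rz": 0, "dx": 0, "dy": 30, "dz": 0, "gripper": 1},
    {"rx": 0, "ry": 0, "rz": 0, "dx": 0, "dy": 0, "dz": 0, "gripper": 1},
    {"rx": 0, "ry": 0, "rz": 0, "dx": 0, "dy": 0, "dz": 0, "gripper": 1}
  ],
  "grip_force": 40
}}

```text
clock: 17.25
tcp_pos: [0.5104, 0.202, 0.2524]
orientation: [-0.001, -3.14, 0.003]
contact_force: [-0.3, -1.1, 0.2]
grip_width: 0.0856
gripper_force: 0.0
```

```bash
python3 snap.py w6
python3 - <<'E'
import cv2,numpy as np
a=cv2.imread("pics/w5_raw.png"); b=cv2.imread("pics/w6_raw.png")
m=np.zeros((600,800,3),np.uint8); m[:600]=cv2.resize(b,(800,600),interpolation=cv2.INTER_CUBIC)
m[400:,250:550]=cv2.resize(a[100:280,160:430],(300,200),interpolation=cv2.INTER_CUBIC)
cv2.imwrite("pics/w56.png",m)
E
```

```text
17.25 [0.51040971 0.20203025 0.25237885]
```

View pics/w56.png

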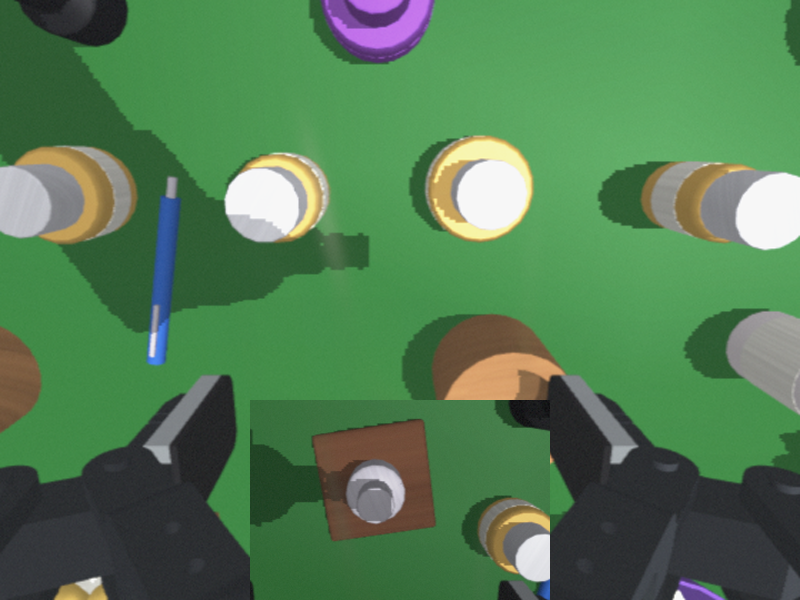

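The jars' cap tops are at D (263,205), C (492,194), B (769,211) and A (~18,202). In the inset, the weight stands on the board; its knob top is at (375,501), and the board corners are at (313,436), (422,420), (435,525) and (333,540).

Run:
```python
from h import *
L=lambda n:(lambda w:(w["K"],w["R"],w["t"]))(np.load(n))
c5,c6=L("w5.npz"),L("w6.npz")
i=lambda u,v,z:back("",(u-250)*.9+160,(v-400)*.9+100,z,c5)[:2]
print("board",np.mean([i(*q,.012) for q in((313,436),(422,420),(435,525),(333,540))],0).round(4),"knob",i(375,501,.09).round(4))
b=lambda u,v,z:back("",u*.7,v*.7,z,c6)[:2].round(4)
print("D",b(263,205,.094),"C",b(492,194,.074),"B",b(769,211,.104),"A",b(18,202,.084)); print(tool([*b(492,194,.074),.066]))
```

```text
board [ 0.4267 -0.1317] knob [ 0.4255 -0.1323]
D [0.472  0.1335] C [0.468  0.2589] B [0.4741 0.3959] A [ 0.4714 -0.0038]
[ 42.5  57.5 186.7]
```

>>> {"name": "step_arm", "arguments": {
  "moves": [
    {"rx": 0, "ry": 0, "rz": 0, "dx": 21, "dy": 29, "dz": 0, "gripper": 1},
    {"rx": 0, "ry": 0, "rz": 0, "dx": 21, "dy": 29.5, "dz": 0, "gripper": 1},
    {"rx": 0, "ry": 0, "rz": 0, "dx": 0, "dy": 0, "dz": 40, "gripper": 1},
    {"rx": 0, "ry": 0, "rz": 0, "dx": 0, "dy": 0, "dz": 45, "gripper": 1},
    {"rx": 0, "ry": 0, "rz": 0, "dx": 0, "dy": 0, "dz": 45, "gripper": 1},
    {"rx": 0, "ry": 0, "rz": 0, "dx": 0, "dy": 0, "dz": 35, "gripper": 1},
    {"rx": 0, "ry": 0, "rz": 0, "dx": 0, "dy": 0, "dz": 19, "gripper": 1},
    {"rx": 0, "ry": 0, "rz": 0, "dx": 0, "dy": 0, "dz": 0, "gripper": 1},
    {"rx": 0, "ry": 0, "rz": 0, "dx": 0, "dy": 0, "dz": 0, "gripper": -1},
    {"rx": 0, "ry": 0, "rz": 0, "dx": 0, "dy": 0, "dz": 0, "gripper": -1},
    {"rx": 0, "ry": 0, "rz": 0, "dx": 0, "dy": 0, "dz": 0, "gripper": -1},
    {"rx": 0, "ry": 0, "rz": 0, "dx": 0, "dy": 0, "dz": 0, "gripper": -1},
    {"rx": 0, "ry": 0, "rz": 0, "dx": 0, "dy": 0, "dz": 0, "gripper": -1},
    {"rx": 0, "ry": 0, "rz": 0, "dx": 0, "dy": 0, "dz": 0, "gripper": -1}
  ],
  "grip_force": 40
}}

```text
clock: 19.05
tcp_pos: [0.4693, 0.262, 0.0708]
orientation: [-0.001, 3.14, 0.001]
contact_force: [-0.4, -1.9, 5.5]
grip_width: 0.0388
gripper_force: 39.6
```

>>> {"name": "step_arm", "arguments": {
  "moves": [
    {"rx": 0, "ry": 0, "rz": 0, "dx": 0, "dy": 0, "dz": -20, "gripper": -1},
    {"rx": 0, "ry": 0, "rz": 0, "dx": 0, "dy": 0, "dz": -40, "gripper": -1},
    {"rx": 0, "ry": 0, "rz": 0, "dx": 0, "dy": 0, "dz": -50, "gripper": -1},
    {"rx": 0, "ry": 0, "rz": 0, "dx": 0, "dy": 0, "dz": -40, "gripper": -1},
    {"rx": 0, "ry": 0, "rz": 0, "dx": 0, "dy": 0, "dz": -20, "gripper": -1},
    {"rx": 0, "ry": 0, "rz": 0, "dx": -15, "dy": -26, "dz": 0, "gripper": -1},
    {"rx": 0, "ry": 0, "rz": 0, "dx": -28, "dy": -46, "dz": 0, "gripper": -1},
    {"rx": 0, "ry": 0, "rz": 0, "dx": -28, "dy": -46, "dz": 0, "gripper": -1},
    {"rx": 0, "ry": 0, "rz": 0, "dx": -28, "dy": -46, "dz": 0, "gripper": -1},
    {"rx": 0, "ry": 0, "rz": 0, "dx": -28, "dy": -46, "dz": 0, "gripper": -1},
    {"rx": 0, "ry": 0, "rz": 0, "dx": -28, "dy": -46, "dz": 0, "gripper": -1},
    {"rx": 0, "ry": 0, "rz": 0, "dx": -28, "dy": -46, "dz": 0, "gripper": -1},
    {"rx": 0, "ry": 0, "rz": 0, "dx": -24, "dy": -46, "dz": 0, "gripper": -1},
    {"rx": 0, "ry": 0, "rz": 0, "dx": -13, "dy": -26, "dz": 0, "gripper": -1},
    {"rx": 0, "ry": 0, "rz": 0, "dx": 0, "dy": 0, "dz": 0, "gripper": -1},
    {"rx": 0, "ry": 0, "rz": 0, "dx": 0, "dy": 0, "dz": 0, "gripper": -1}
  ],
  "grip_force": 40
}}

```text
clock: 21.05
tcp_pos: [0.6885, -0.1106, 0.2393]
orientation: [0.003, -3.141, -0.002]
contact_force: [-0.1, 0.6, -1.8]
grip_width: 0.0387
gripper_force: 40.8
```

```bash
python3 snap.py w7; python3 -c "
from h import *
print(r.get_obs()['contact_force'],r.get_obs()['grip_width']); cv2.imwrite('pics/s7.png',r.grab_frame('scene'))"
```

```text
21.05 [ 0.68853019 -0.11063983  0.23927881]
[-0.68115907 -0.46367659 -1.63182459] 0.03900597551801375
```

View pics/w7.png

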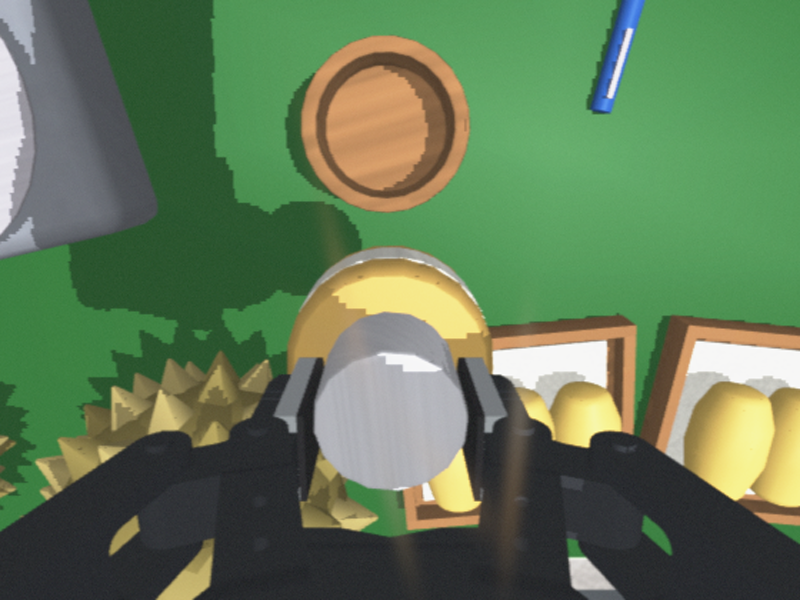

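The cup's outer edge is at columns 301 and 469 and rows 36 and 212. The bore spans columns 316–456, about 72 mm, so C fits. The held jar's cap top has its edges at columns 314 and 467 and its bottom at row 489.

Run:
```python
from h import *
from scipy.optimize import least_squares
w=np.load("w7.npz"); cam=(w["K"],w["R"],w["t"])
def fit(pts,z,rad):
    p=np.array([back("",u*.7,v*.7,z,cam)[:2] for u,v in pts])
    s=least_squares(lambda x:np.hypot(*(p-x[:2]).T)-rad,p.mean(0)); print(s.x.round(4),(s.fun*1000).round(1)); return s.x
fit([(301,122),(469,124),(385,36),(385,212)],.078,.044)
fit([(316,122),(456,124),(385,51),(385,198)],.078,.03575)
fit([(314,412),(467,412),(391,489)],.2425,.020)
```

```text
[ 0.6111 -0.1138] [-0.6 -0.6 -0.6 -0.7]
[ 0.6107 -0.1133] [0.4 0.4 0.4 0.5]
[ 0.6871 -0.1111] [-0.6 -0.6 -0.2]
```

>>> {"name": "step_arm", "arguments": {
  "moves": [
    {"rx": 0, "ry": 0, "rz": 0, "dx": 20, "dy": -2.5, "dz": 0, "gripper": -1},
    {"rx": 0, "ry": 0, "rz": 0, "dx": 36, "dy": 0, "dz": 0, "gripper": -1},
    {"rx": 0, "ry": 0, "rz": 0, "dx": 20, "dy": 0, "dz": 20, "gripper": -1},
    {"rx": 0, "ry": 0, "rz": 0, "dx": 0, "dy": 0, "dz": 35, "gripper": -1},
    {"rx": 0, "ry": 0, "rz": 0, "dx": 0, "dy": 0, "dz": 20, "gripper": -1},
    {"rx": 0, "ry": 0, "rz": 0, "dx": 0, "dy": 0, "dz": 9, "gripper": -1},
    {"rx": 0, "ry": 0, "rz": 0, "dx": 0, "dy": 0, "dz": 0, "gripper": -1},
    {"rx": 0, "ry": 0, "rz": 0, "dx": 0, "dy": 0, "dz": 5, "gripper": -1},
    {"rx": 0, "ry": 0, "rz": 0, "dx": 0, "dy": 0, "dz": 4, "gripper": -1},
    {"rx": 0, "ry": 0, "rz": 0, "dx": 0, "dy": 0, "dz": 0, "gripper": -1}
  ],
  "grip_force": 40
}}

```text
clock: 22.4
tcp_pos: [0.6129, -0.1145, 0.1465]
orientation: [0.001, -3.141, -0.0]
contact_force: [0.3, -0.5, -1.8]
grip_width: 0.039
gripper_force: 40.9
```

>>> {"name": "step_arm", "arguments": {
  "moves": [
    {"rx": 0, "ry": 0, "rz": 0, "dx": 0, "dy": 0, "dz": 5, "gripper": -1},
    {"rx": 0, "ry": 0, "rz": 0, "dx": 0, "dy": 0, "dz": 5, "gripper": -1},
    {"rx": 0, "ry": 0, "rz": 0, "dx": 0, "dy": 0, "dz": 0, "gripper": -1}
  ],
  "grip_force": 40
}}

```text
clock: 22.78
tcp_pos: [0.6126, -0.1144, 0.1359]
orientation: [0.001, -3.141, -0.0]
contact_force: [-1.0, 0.7, -2.3]
grip_width: 0.0388
gripper_force: 40.9
```

>>> {"name": "step_arm", "arguments": {
  "moves": [
    {"rx": 0, "ry": 0, "rz": 0, "dx": 0, "dy": 0, "dz": 8, "gripper": -1},
    {"rx": 0, "ry": 0, "rz": 0, "dx": 0, "dy": 0, "dz": 8, "gripper": -1},
    {"rx": 0, "ry": 0, "rz": 0, "dx": 0, "dy": 0, "dz": 5, "gripper": -1},
    {"rx": 0, "ry": 0, "rz": 0, "dx": 0, "dy": 0, "dz": 3, "gripper": -1},
    {"rx": 0, "ry": 0, "rz": 0, "dx": 0, "dy": 0, "dz": 0, "gripper": -1}
  ],
  "grip_force": 40
}}

```text
clock: 23.4
tcp_pos: [0.6127, -0.1143, 0.1121]
orientation: [0.001, -3.141, -0.0]
contact_force: [-0.9, 2.2, -2.7]
grip_width: 0.0387
gripper_force: 40.8
```

>>> {"name": "step_arm", "arguments": {
  "moves": [
    {"rx": 0, "ry": 0, "rz": 0, "dx": 0, "dy": 0, "dz": 2.5, "gripper": -1},
    {"rx": 0, "ry": 0, "rz": 0, "dx": 0, "dy": 0, "dz": 0, "gripper": -0.1},
    {"rx": 0, "ry": 0, "rz": 0, "dx": 0, "dy": 0, "dz": 0, "gripper": 0.2},
    {"rx": 0, "ry": 0, "rz": 0, "dx": 0, "dy": 0, "dz": 0, "gripper": 0.6},
    {"rx": 0, "ry": 0, "rz": 0, "dx": 0, "dy": 0, "dz": 0, "gripper": 1},
    {"rx": 0, "ry": 0, "rz": 0, "dx": 0, "dy": 0, "dz": 0, "gripper": 1},
    {"rx": 0, "ry": 0, "rz": 0, "dx": 0, "dy": 0, "dz": -30, "gripper": 1},
    {"rx": 0, "ry": 0, "rz": 0, "dx": 0, "dy": 0, "dz": -50, "gripper": 1},
    {"rx": 0, "ry": 0, "rz": 0, "dx": 0, "dy": 0, "dz": -50, "gripper": 1},
    {"rx": 0, "ry": 0, "rz": 0, "dx": 0, "dy": 0, "dz": -10, "gripper": 1},
    {"rx": 0, "ry": 0, "rz": 0, "dx": 30, "dy": 20, "dz": 0, "gripper": 1},
    {"rx": 0, "ry": 0, "rz": 0, "dx": 50, "dy": 40, "dz": 0, "gripper": 1},
    {"rx": 0, "ry": 0, "rz": 0, "dx": 30, "dy": 25, "dz": 0, "gripper": 1},
    {"rx": 0, "ry": 0, "rz": 0, "dx": 0, "dy": 0, "dz": 0, "gripper": 1},
    {"rx": 0, "ry": 0, "rz": 0, "dx": 0, "dy": 0, "dz": 0, "gripper": 1}
  ],
  "grip_force": 40
}}

```text
clock: 25.28
tcp_pos: [0.5045, -0.0309, 0.25]
orientation: [-0.001, 3.141, -0.0]
contact_force: [0.1, -0.1, -0.7]
grip_width: 0.0856
gripper_force: 0.0
```

```bash
python3 snap.py w8
python3 - <<'E'
from h import *
g=r.grab_frame("scene"); cv2.imwrite("pics/s8_raw.png",g)
a=cv2.imread("pics/w8_raw.png")
m=np.zeros((600,800,3),np.uint8); m[:,:]=cv2.resize(a,(800,600),interpolation=cv2.INTER_CUBIC)
m[440:600,240:400]=cv2.resize(g[250:320,210:280],(160,160),interpolation=cv2.INTER_CUBIC)   # cup N
m[440:600,400:560]=cv2.resize(g[175:240,330:395],(160,160),interpolation=cv2.INTER_CUBIC)   # cup F
cv2.imwrite("pics/w8c.png",m)
E
```

```text
25.275 [ 0.50449677 -0.030925    0.24996997]
```

View pics/w8c.png

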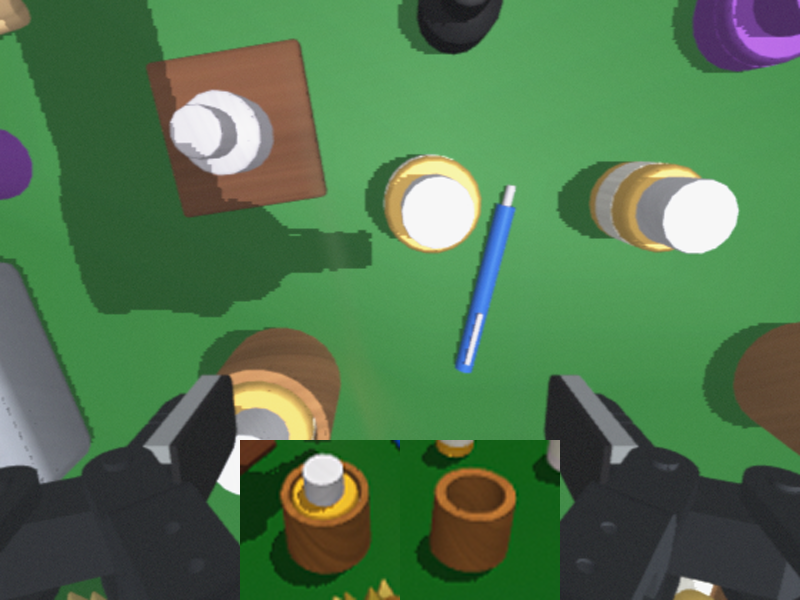

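Jar C is home, with its shoulder level with the rim. The far cup's bore ratio of about 0.72 (63 mm) suggests jar A, whose cap top is at (438,213).

Run:
```python
from h import *
w=np.load("w8.npz"); cam=(w["K"],w["R"],w["t"])
p=back("",438*.7,213*.7,.084,cam); print(p,tool([p[0],p[1],.078]))
```

```text
[ 0.47164611 -0.00530509  0.084     ] [ 33.2  26.2 171.9]
```

>>> {"name": "step_arm", "arguments": {
  "moves": [
    {"rx": 0, "ry": 0, "rz": 0, "dx": 16, "dy": 13, "dz": 0, "gripper": 1},
    {"rx": 0, "ry": 0, "rz": 0, "dx": 17, "dy": 13.5, "dz": 0, "gripper": 1},
    {"rx": 0, "ry": 0, "rz": 0, "dx": 0, "dy": 0, "dz": 40, "gripper": 1},
    {"rx": 0, "ry": 0, "rz": 0, "dx": 0, "dy": 0, "dz": 45, "gripper": 1},
    {"rx": 0, "ry": 0, "rz": 0, "dx": 0, "dy": 0, "dz": 45, "gripper": 1},
    {"rx": 0, "ry": 0, "rz": 0, "dx": 0, "dy": 0, "dz": 25, "gripper": 1},
    {"rx": 0, "ry": 0, "rz": 0, "dx": 0, "dy": 0, "dz": 15, "gripper": 1},
    {"rx": 0, "ry": 0, "rz": 0, "dx": 0, "dy": 0, "dz": 0, "gripper": 1},
    {"rx": 0, "ry": 0, "rz": 0, "dx": 0, "dy": 0, "dz": 0, "gripper": -1},
    {"rx": 0, "ry": 0, "rz": 0, "dx": 0, "dy": 0, "dz": 0, "gripper": -1},
    {"rx": 0, "ry": 0, "rz": 0, "dx": 0, "dy": 0, "dz": 0, "gripper": -1},
    {"rx": 0, "ry": 0, "rz": 0, "dx": 0, "dy": 0, "dz": 0, "gripper": -1},
    {"rx": 0, "ry": 0, "rz": 0, "dx": 0, "dy": 0, "dz": 0, "gripper": -1},
    {"rx": 0, "ry": 0, "rz": 0, "dx": 0, "dy": 0, "dz": 0, "gripper": -1}
  ],
  "grip_force": 40
}}

```text
clock: 27.12
tcp_pos: [0.4718, -0.0041, 0.0811]
orientation: [-0.001, 3.14, 0.001]
contact_force: [-0.2, 0.4, 5.3]
grip_width: 0.0384
gripper_force: 39.6
```

>>> {"name": "step_arm", "arguments": {
  "moves": [
    {"rx": 0, "ry": 0, "rz": 0, "dx": 0, "dy": 0, "dz": -20, "gripper": -1},
    {"rx": 0, "ry": 0, "rz": 0, "dx": 0, "dy": 0, "dz": -40, "gripper": -1},
    {"rx": 0, "ry": 0, "rz": 0, "dx": 0, "dy": 0, "dz": -50, "gripper": -1},
    {"rx": 0, "ry": 0, "rz": 0, "dx": 0, "dy": 0, "dz": -40, "gripper": -1},
    {"rx": 0, "ry": 0, "rz": 0, "dx": 0, "dy": 0, "dz": -20, "gripper": -1},
    {"rx": 0, "ry": 0, "rz": 0, "dx": -20, "dy": 25, "dz": 0, "gripper": -1},
    {"rx": 0, "ry": 0, "rz": 0, "dx": -35, "dy": 47, "dz": 0, "gripper": -1},
    {"rx": 0, "ry": 0, "rz": 0, "dx": -35, "dy": 47, "dz": 0, "gripper": -1},
    {"rx": 0, "ry": 0, "rz": 0, "dx": -35, "dy": 47, "dz": 0, "gripper": -1},
    {"rx": 0, "ry": 0, "rz": 0, "dx": -35, "dy": 47, "dz": 0, "gripper": -1},
    {"rx": 0, "ry": 0, "rz": 0, "dx": -35, "dy": 45, "dz": 0, "gripper": -1},
    {"rx": 0, "ry": 0, "rz": 0, "dx": -18, "dy": 23, "dz": 0, "gripper": -1},
    {"rx": 0, "ry": 0, "rz": 0, "dx": 0, "dy": 0, "dz": 0, "gripper": -1},
    {"rx": 0, "ry": 0, "rz": 0, "dx": 0, "dy": 0, "dz": 0, "gripper": -1}
  ],
  "grip_force": 40
}}

```text
clock: 28.88
tcp_pos: [0.6833, 0.2758, 0.2496]
orientation: [-0.0, -3.14, 0.002]
contact_force: [0.4, -0.4, -2.5]
grip_width: 0.0387
gripper_force: 41.3
```

```bash
python3 snap.py w9; python3 -c "
from h import *
print(r.get_obs()['contact_force'],r.get_obs()['grip_width'])"
```

```text
28.875 [0.68333181 0.27583673 0.24960679]
[-1.39921085 -1.04971276 -2.72738969] 0.03915207037589849
```

View pics/w9.png

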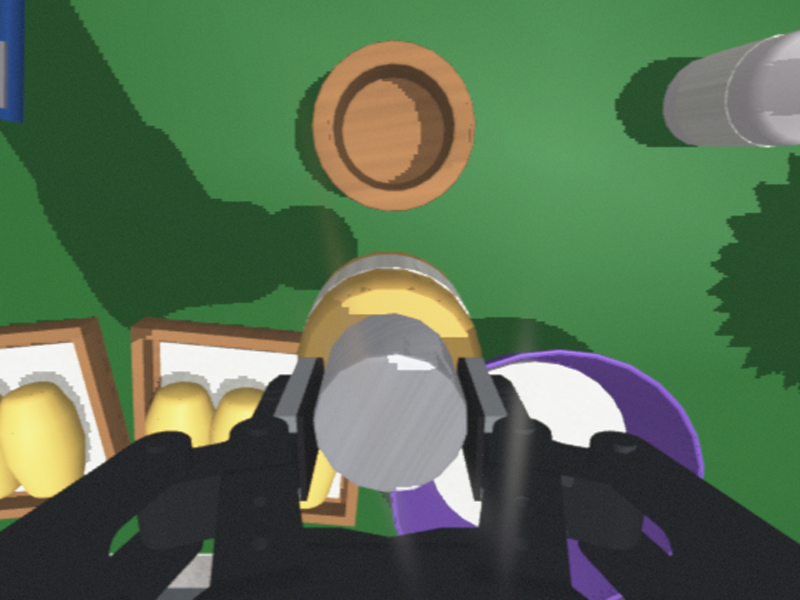

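The cup's outer edge is at columns 313 and 475 and rows 41 and 211. The bore spans columns 333–454, about 65 mm, which suits A. The cap's edges are at columns 314 and 467, with its bottom at row 490.

Run:
```python
from h import *
from scipy.optimize import least_squares
w=np.load("w9.npz"); cam=(w["K"],w["R"],w["t"])
def fit(pts,z,rad):
    p=np.array([back("",u*.7,v*.7,z,cam)[:2] for u,v in pts])
    s=least_squares(lambda x:np.hypot(*(p-x[:2]).T)-rad,p.mean(0)); print(s.x.round(4),(s.fun*1000).round(1)); return s.x
a=fit([(313,126),(475,126),(394,41),(394,211)],.078,.044)
fit([(333,126),(454,126),(393,64),(393,190)],.078,.03225)
c=fit([(314,412),(467,412),(391,490)],.2525,.020); print((c-a)*1000)
```

```text
[0.6064 0.2771] [-0.6 -0.6 -0.5 -0.6]
[0.606  0.2768] [ 0.2  0.2 -0.  -0. ]
[0.6824 0.2753] [-0.5 -0.5 -0.2]
[76.0658357  -1.75108495]
```

>>> {"name": "step_arm", "arguments": {
  "moves": [
    {"rx": 0, "ry": 0, "rz": 0, "dx": 20, "dy": 1.7, "dz": 0, "gripper": -1},
    {"rx": 0, "ry": 0, "rz": 0, "dx": 36, "dy": 0, "dz": 0, "gripper": -1},
    {"rx": 0, "ry": 0, "rz": 0, "dx": 20, "dy": 0, "dz": 20, "gripper": -1},
    {"rx": 0, "ry": 0, "rz": 0, "dx": 0, "dy": 0, "dz": 35, "gripper": -1},
    {"rx": 0, "ry": 0, "rz": 0, "dx": 0, "dy": 0, "dz": 20, "gripper": -1},
    {"rx": 0, "ry": 0, "rz": 0, "dx": 0, "dy": 0, "dz": 11, "gripper": -1},
    {"rx": 0, "ry": 0, "rz": 0, "dx": 0, "dy": 0, "dz": 0, "gripper": -1},
    {"rx": 0, "ry": 0, "rz": 0, "dx": 0, "dy": 0, "dz": 5, "gripper": -1},
    {"rx": 0, "ry": 0, "rz": 0, "dx": 0, "dy": 0, "dz": 4, "gripper": -1},
    {"rx": 0, "ry": 0, "rz": 0, "dx": 0, "dy": 0, "dz": 0, "gripper": -1}
  ],
  "grip_force": 40
}}

```text
clock: 30.18
tcp_pos: [0.6078, 0.2787, 0.155]
orientation: [0.001, -3.141, 0.0]
contact_force: [-1.2, -0.8, -2.5]
grip_width: 0.0389
gripper_force: 41.4
```

>>> {"name": "step_arm", "arguments": {
  "moves": [
    {"rx": 0, "ry": 0, "rz": 0, "dx": 0, "dy": 0, "dz": 5, "gripper": -1},
    {"rx": 0, "ry": 0, "rz": 0, "dx": 0, "dy": 0, "dz": 5, "gripper": -1},
    {"rx": 0, "ry": 0, "rz": 0, "dx": 0, "dy": 0, "dz": 5, "gripper": -1},
    {"rx": 0, "ry": 0, "rz": 0, "dx": 0, "dy": 0, "dz": 0, "gripper": -1}
  ],
  "grip_force": 40
}}

```text
clock: 30.68
tcp_pos: [0.6076, 0.2787, 0.1394]
orientation: [0.001, -3.141, 0.0]
contact_force: [-0.3, -0.6, -3.4]
grip_width: 0.0388
gripper_force: 41.4
```

>>> {"name": "step_arm", "arguments": {
  "moves": [
    {"rx": 0, "ry": 0, "rz": 0, "dx": 0, "dy": 0, "dz": 8, "gripper": -1},
    {"rx": 0, "ry": 0, "rz": 0, "dx": 0, "dy": 0, "dz": 8, "gripper": -1},
    {"rx": 0, "ry": 0, "rz": 0, "dx": 0, "dy": 0, "dz": 6, "gripper": -1},
    {"rx": 0, "ry": 0, "rz": 0, "dx": 0, "dy": 0, "dz": 4, "gripper": -1},
    {"rx": 0, "ry": 0, "rz": 0, "dx": 0, "dy": 0, "dz": 2, "gripper": -1},
    {"rx": 0, "ry": 0, "rz": 0, "dx": 0, "dy": 0, "dz": 0, "gripper": -1}
  ],
  "grip_force": 40
}}

```text
clock: 31.42
tcp_pos: [0.6077, 0.2785, 0.1118]
orientation: [0.001, -3.141, 0.001]
contact_force: [-1.4, -1.3, -3.5]
grip_width: 0.0388
gripper_force: 41.3
```

>>> {"name": "step_arm", "arguments": {
  "moves": [
    {"rx": 0, "ry": 0, "rz": 0, "dx": 0, "dy": 0, "dz": 2.5, "gripper": -1},
    {"rx": 0, "ry": 0, "rz": 0, "dx": 0, "dy": 0, "dz": 0, "gripper": -0.1},
    {"rx": 0, "ry": 0, "rz": 0, "dx": 0, "dy": 0, "dz": 0, "gripper": 0.2},
    {"rx": 0, "ry": 0, "rz": 0, "dx": 0, "dy": 0, "dz": 0, "gripper": 0.6},
    {"rx": 0, "ry": 0, "rz": 0, "dx": 0, "dy": 0, "dz": 0, "gripper": 1},
    {"rx": 0, "ry": 0, "rz": 0, "dx": 0, "dy": 0, "dz": 0, "gripper": 1},
    {"rx": 0, "ry": 0, "rz": 0, "dx": 0, "dy": 0, "dz": -30, "gripper": 1},
    {"rx": 0, "ry": 0, "rz": 0, "dx": 0, "dy": 0, "dz": -50, "gripper": 1},
    {"rx": 0, "ry": 0, "rz": 0, "dx": 0, "dy": 0, "dz": -50, "gripper": 1},
    {"rx": 0, "ry": 0, "rz": 0, "dx": 0, "dy": 0, "dz": -10, "gripper": 1},
    {"rx": 0, "ry": 0, "rz": 0, "dx": 30, "dy": -40, "dz": 0, "gripper": 1},
    {"rx": 0, "ry": 0, "rz": 0, "dx": 30, "dy": -50, "dz": 0, "gripper": 1},
    {"rx": 0, "ry": 0, "rz": 0, "dx": 30, "dy": -50, "dz": 0, "gripper": 1},
    {"rx": 0, "ry": 0, "rz": 0, "dx": 10, "dy": -20, "dz": 0, "gripper": 1},
    {"rx": 0, "ry": 0, "rz": 0, "dx": 0, "dy": 0, "dz": 0, "gripper": 1},
    {"rx": 0, "ry": 0, "rz": 0, "dx": 0, "dy": 0, "dz": 0, "gripper": 1}
  ],
  "grip_force": 40
}}

```text
clock: 33.42
tcp_pos: [0.5087, 0.1205, 0.2495]
orientation: [-0.004, 3.141, 0.001]
contact_force: [0.3, -0.4, 0.6]
grip_width: 0.0853
gripper_force: 0.0
```

```bash
python3 snap.py w10
python3 - <<'E'
from h import *
g=r.grab_frame("scene"); cv2.imwrite("pics/s10_raw.png",g)
a=cv2.imread("pics/w10_raw.png")
m=cv2.resize(a,(800,600),interpolation=cv2.INTER_CUBIC)
m[400:600,240:440]=cv2.resize(g[240:320,205:285],(200,200),interpolation=cv2.INTER_CUBIC)
m[400:600,440:640]=cv2.resize(g[165:240,325:400],(200,200),interpolation=cv2.INTER_CUBIC)
cv2.imwrite("pics/w10c.png",m)
E
```

```text
33.425 [0.50870062 0.12050285 0.24952824]
```

View pics/w10c.png

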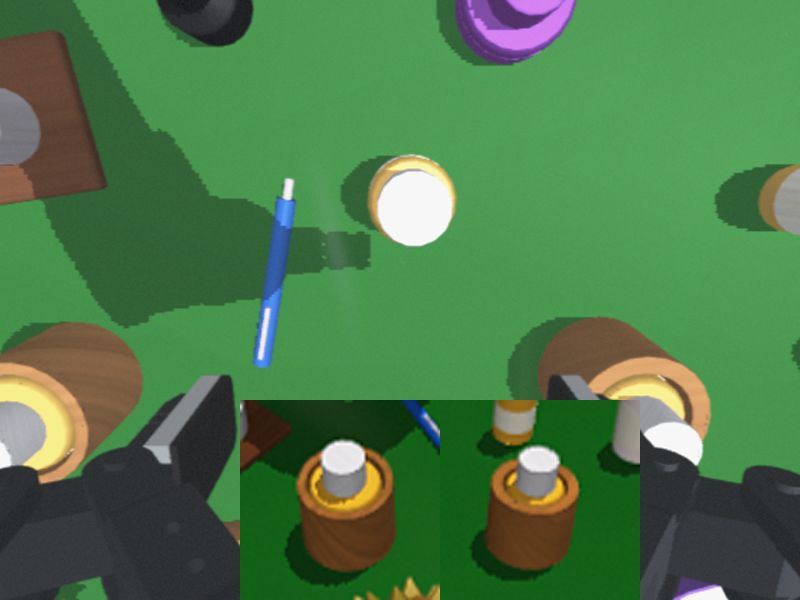

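Both jars are home in their cups, with shoulders level with the rims. Jar D's cap top is at (414,208).

Run:
```python
from h import *
w=np.load("w10.npz"); cam=(w["K"],w["R"],w["t"])
p=back("",414*.7,208*.7,.094,cam); print(p,tool([p[0],p[1],.088]))
```

```text
[0.47197032 0.13254348 0.094     ] [ 36.7  12.1 161.4]
```

>>> {"name": "step_arm", "arguments": {
  "moves": [
    {"rx": 0, "ry": 0, "rz": 0, "dx": 18, "dy": 6, "dz": 0, "gripper": 1},
    {"rx": 0, "ry": 0, "rz": 0, "dx": 18.5, "dy": 6.5, "dz": 0, "gripper": 1},
    {"rx": 0, "ry": 0, "rz": 0, "dx": 0, "dy": 0, "dz": 40, "gripper": 1},
    {"rx": 0, "ry": 0, "rz": 0, "dx": 0, "dy": 0, "dz": 45, "gripper": 1},
    {"rx": 0, "ry": 0, "rz": 0, "dx": 0, "dy": 0, "dz": 40, "gripper": 1},
    {"rx": 0, "ry": 0, "rz": 0, "dx": 0, "dy": 0, "dz": 22, "gripper": 1},
    {"rx": 0, "ry": 0, "rz": 0, "dx": 0, "dy": 0, "dz": 13, "gripper": 1},
    {"rx": 0, "ry": 0, "rz": 0, "dx": 0, "dy": 0, "dz": 0, "gripper": 1},
    {"rx": 0, "ry": 0, "rz": 0, "dx": 0, "dy": 0, "dz": 0, "gripper": -1},
    {"rx": 0, "ry": 0, "rz": 0, "dx": 0, "dy": 0, "dz": 0, "gripper": -1},
    {"rx": 0, "ry": 0, "rz": 0, "dx": 0, "dy": 0, "dz": 0, "gripper": -1},
    {"rx": 0, "ry": 0, "rz": 0, "dx": 0, "dy": 0, "dz": 0, "gripper": -1},
    {"rx": 0, "ry": 0, "rz": 0, "dx": 0, "dy": 0, "dz": 0, "gripper": -1},
    {"rx": 0, "ry": 0, "rz": 0, "dx": 0, "dy": 0, "dz": 0, "gripper": -1}
  ],
  "grip_force": 40
}}

```text
clock: 35.28
tcp_pos: [0.4722, 0.1316, 0.0905]
orientation: [-0.001, 3.14, 0.002]
contact_force: [-1.3, 0.3, 5.8]
grip_width: 0.0388
gripper_force: 39.5
```

>>> {"name": "step_arm", "arguments": {
  "moves": [
    {"rx": 0, "ry": 0, "rz": 0, "dx": 0, "dy": 0, "dz": -20, "gripper": -1},
    {"rx": 0, "ry": 0, "rz": 0, "dx": 0, "dy": 0, "dz": -40, "gripper": -1},
    {"rx": 0, "ry": 0, "rz": 0, "dx": 0, "dy": 0, "dz": -50, "gripper": -1},
    {"rx": 0, "ry": 0, "rz": 0, "dx": 0, "dy": 0, "dz": -45, "gripper": -1},
    {"rx": 0, "ry": 0, "rz": 0, "dx": 0, "dy": 0, "dz": -20, "gripper": -1},
    {"rx": 0, "ry": 0, "rz": 0, "dx": -7, "dy": -25, "dz": 0, "gripper": -1},
    {"rx": 0, "ry": 0, "rz": 0, "dx": -13, "dy": -47, "dz": 0, "gripper": -1},
    {"rx": 0, "ry": 0, "rz": 0, "dx": -13, "dy": -47, "dz": 0, "gripper": -1},
    {"rx": 0, "ry": 0, "rz": 0, "dx": -13, "dy": -47, "dz": 0, "gripper": -1},
    {"rx": 0, "ry": 0, "rz": 0, "dx": -13, "dy": -47, "dz": 0, "gripper": -1},
    {"rx": 0, "ry": 0, "rz": 0, "dx": -13, "dy": -47, "dz": 0, "gripper": -1},
    {"rx": 0, "ry": 0, "rz": 0, "dx": -13, "dy": -47, "dz": 0, "gripper": -1},
    {"rx": 0, "ry": 0, "rz": 0, "dx": -13, "dy": -47, "dz": 0, "gripper": -1},
    {"rx": 0, "ry": 0, "rz": 0, "dx": -13, "dy": -47, "dz": 0, "gripper": -1},
    {"rx": 0, "ry": 0, "rz": 0, "dx": -13, "dy": -47, "dz": 0, "gripper": -1},
    {"rx": 0, "ry": 0, "rz": 0, "dx": -10, "dy": -42, "dz": 0, "gripper": -1},
    {"rx": 0, "ry": 0, "rz": 0, "dx": 0, "dy": 0, "dz": 0, "gripper": -1},
    {"rx": 0, "ry": 0, "rz": 0, "dx": 0, "dy": 0, "dz": 0, "gripper": -1}
  ],
  "grip_force": 40
}}

```text
clock: 37.52
tcp_pos: [0.6054, -0.3579, 0.2637]
orientation: [0.001, -3.14, -0.002]
contact_force: [-0.5, 0.7, -2.6]
grip_width: 0.0384
gripper_force: 41.5
```

>>> {"name": "step_arm", "arguments": {
  "moves": [
    {"rx": 0, "ry": 0, "rz": 0, "dx": -2, "dy": 1, "dz": 25, "gripper": -1},
    {"rx": 0, "ry": 0, "rz": 0, "dx": 0, "dy": 0, "dz": 28, "gripper": -1},
    {"rx": 0, "ry": 0, "rz": 0, "dx": 0, "dy": 0, "dz": 12, "gripper": -1},
    {"rx": 0, "ry": 0, "rz": 0, "dx": 0, "dy": 0, "dz": 5, "gripper": -1},
    {"rx": 0, "ry": 0, "rz": 0, "dx": 0, "dy": 0, "dz": 3, "gripper": -1},
    {"rx": 0, "ry": 0, "rz": 0, "dx": 0, "dy": 0, "dz": 3, "gripper": -1},
    {"rx": 0, "ry": 0, "rz": 0, "dx": 0, "dy": 0, "dz": 2, "gripper": -1},
    {"rx": 0, "ry": 0, "rz": 0, "dx": 0, "dy": 0, "dz": 0, "gripper": -1},
    {"rx": 0, "ry": 0, "rz": 0, "dx": 0, "dy": 0, "dz": 0, "gripper": -1}
  ],
  "grip_force": 40
}}

```text
clock: 38.65
tcp_pos: [0.6081, -0.358, 0.187]
orientation: [-0.001, 3.141, -0.001]
contact_force: [0.8, -0.3, -2.6]
grip_width: 0.0387
gripper_force: 41.6
```

>>> {"name": "step_arm", "arguments": {
  "moves": [
    {"rx": 0, "ry": 0, "rz": 0, "dx": 0, "dy": 0, "dz": 2, "gripper": -1},
    {"rx": 0, "ry": 0, "rz": 0, "dx": 0, "dy": 0, "dz": 2, "gripper": -1},
    {"rx": 0, "ry": 0, "rz": 0, "dx": 0, "dy": 0, "dz": 0, "gripper": -1},
    {"rx": 0, "ry": 0, "rz": 0, "dx": 0, "dy": 0, "dz": 0, "gripper": -1}
  ],
  "grip_force": 40
}}

```text
clock: 39.15
tcp_pos: [0.608, -0.3579, 0.1828]
orientation: [-0.001, 3.141, -0.001]
contact_force: [0.9, -0.5, 0.3]
grip_width: 0.0386
gripper_force: 41.8
```

Fully carried by the pan now, so I'll release it and back off upward.

>>> {"name": "step_arm", "arguments": {
  "moves": [
    {"rx": 0, "ry": 0, "rz": 0, "dx": 0, "dy": 0, "dz": 0, "gripper": -0.05},
    {"rx": 0, "ry": 0, "rz": 0, "dx": 0, "dy": 0, "dz": 0, "gripper": 0.2},
    {"rx": 0, "ry": 0, "rz": 0, "dx": 0, "dy": 0, "dz": 0, "gripper": 0.6},
    {"rx": 0, "ry": 0, "rz": 0, "dx": 0, "dy": 0, "dz": 0, "gripper": 1},
    {"rx": 0, "ry": 0, "rz": 0, "dx": 0, "dy": 0, "dz": 0, "gripper": 1},
    {"rx": 0, "ry": 0, "rz": 0, "dx": 0, "dy": 0, "dz": -30, "gripper": 1},
    {"rx": 0, "ry": 0, "rz": 0, "dx": 0, "dy": 0, "dz": -50, "gripper": 1},
    {"rx": 0, "ry": 0, "rz": 0, "dx": 0, "dy": 0, "dz": -50, "gripper": 1},
    {"rx": 0, "ry": 0, "rz": 0, "dx": -40, "dy": 0, "dz": -20, "gripper": 1},
    {"rx": 0, "ry": 0, "rz": 0, "dx": 0, "dy": 0, "dz": 0, "gripper": 1},
    {"rx": 0, "ry": 0, "rz": 0, "dx": 0, "dy": 0, "dz": 0, "gripper": 1},
    {"rx": 0, "ry": 0, "rz": 0, "dx": 0, "dy": 0, "dz": 0, "gripper": 1},
    {"rx": 0, "ry": 0, "rz": 0, "dx": 0, "dy": 0, "dz": 0, "gripper": 1}
  ],
  "grip_force": 40
}}

```text
clock: 40.78
tcp_pos: [0.647, -0.358, 0.3321]
orientation: [-0.0, -3.141, -0.001]
contact_force: [0.5, -0.0, -0.8]
grip_width: 0.0854
gripper_force: 0.0
```

```bash
python3 snap.py w11
python3 - <<'E'
from h import *
s=r.grab_frame("side"); a=cv2.imread("pics/w11_raw.png")
m=np.zeros((600,800,3),np.uint8)
m[:300,:400]=cv2.resize(a,(400,300),interpolation=cv2.INTER_AREA)
m[:300,400:]=cv2.resize(r.grab_frame("scene"),(400,300),interpolation=cv2.INTER_AREA)
m[300:,:]=cv2.resize(s[150:345,180:440],(800,600))[:300]
cv2.imwrite("pics/w11c.png",m)
E
```

```text
40.775 [ 0.64698352 -0.35800958  0.33210046]
```

View pics/w11c.png

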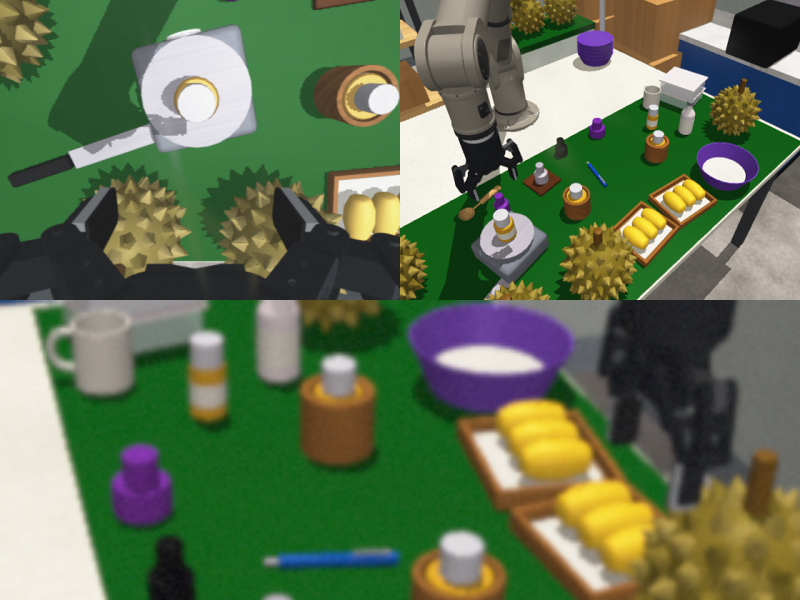

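The final check shows jar D upright in the middle of the pan at (196,98), and jars A and C home in the two cups. The weight is on its board, jar B stands on the counter, and the pen, spoon and bottle are undisturbed. I'll hand it in.

```bash
python3 -c "
from bench import r
print(r.hand_in())"
```

```text
the job is handed in; nothing more can be done
None
```

I've handed the job in (no verdict came back): the scale was checked and the weight is back on its board, jar C is home in the near cup and jar A in the far one, jar D stands mid-pan, and jar B is still on the counter.

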